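# Clamp a flow-cell holder evenly, crisscross in two passes

### The job

One of the two flow-cell holders still has its four blue-headed clamp pins standing up. Clamp it down evenly in two passes: first push every pin about halfway in, until the yellow lower half of its stem has gone and the white half still shows, and only then push every pin fully home; in each pass go crisscross, from a pin to the one diagonally opposite before the other two. Do not touch the holder that is already closed.

Things in the scene. Friction and masses are not known exactly. Their poses are not given: they have to be found in the camera images.
- holder: the open flow-cell holder, fixed to the table: an aluminium block 146 x 124 mm (x by y) with a steel cover frame round a green glass window, and a brass port on each short side. The pins' steel collars top out 48 mm above the table. Origin: centre of its underside, on the table; x along the long side, z up. A blue-headed clamp pin stands up at each of its four corners.
- head_a (a point): centre of the top of the blue head (25 mm wide, 8 mm thick) of the pin at the holder's -x, +y corner (-52, 42 mm from its centre), diagonally opposite pin c. The pin slides straight down 30 mm against 4 N of friction and stays where left. Its top is 81 to 86 mm above the table at the start, 71 half in (yellow half of the stem gone, white half showing), 56 fully home (hard stop on its collar).
- head_b (a point): centre of the top of the blue head (25 mm wide, 8 mm thick) of the pin at the holder's +x, +y corner (52, 42 mm from its centre), diagonally opposite pin d. The pin slides straight down 30 mm against 4 N of friction and stays where left. Its top is 81 to 86 mm above the table at the start, 71 half in (yellow half of the stem gone, white half showing), 56 fully home (hard stop on its collar).
- head_c (a point): centre of the top of the blue head (25 mm wide, 8 mm thick) of the pin at the holder's +x, -y corner (52, -42 mm from its centre), diagonally opposite pin a. The pin slides straight down 30 mm against 4 N of friction and stays where left. Its top is 81 to 86 mm above the table at the start, 71 half in (yellow half of the stem gone, white half showing), 56 fully home (hard stop on its collar).
- head_d (a point): centre of the top of the blue head (25 mm wide, 8 mm thick) of the pin at the holder's -x, -y corner (-52, -42 mm from its centre), diagonally opposite pin b. The pin slides straight down 30 mm against 4 N of friction and stays where left. Its top is 81 to 86 mm above the table at the start, 71 half in (yellow half of the stem gone, white half showing), 56 fully home (hard stop on its collar).
- closed_holder: a second holder of the same make and size, already closed: its four blue heads rest on their collars, tops 56 mm above the table. Fixed; nothing on it moves. Origin: centre of its underside.

How it is judged:
On the way:
1. all four pins are about halfway in, none much deeper (head tops 64.5 to 77 mm above the table) (z of head_a in the frame of holder between 0.0645 and 0.077 m and z of head_b in the frame of holder between 0.0645 and 0.077 m and z of head_c in the frame of holder between 0.0645 and 0.077 m and z of head_d in the frame of holder between 0.0645 and 0.077 m), for 0.2 s.
At the end, for the whole second after the job is handed in: All four pins of the open holder are fully home: every head top within 3.5 mm of its seated height of 56 mm above the table (z of each of head_a, head_b, head_c, head_d in the frame of holder below 0.0595 m); the robot touches nothing.
It fails at once if a pin is pushed well past halfway (head top below 64.5 mm) while another has not yet had its first push (head top above 77 mm) (z of any of head_a, head_b, head_c, head_d in the frame of holder below 0.0645 m and z of any of head_a, head_b, head_c, head_d in the frame of holder above 0.077 m).
It fails at once if first pass: two neighbouring pins are pushed in (below 77 mm) while both others still stand (not crisscross) ((z of each of head_a, head_b in the frame of holder below 0.077 m and z of each of head_c, head_d in the frame of holder above 0.077 m) or (z of each of head_b, head_c in the frame of holder below 0.077 m and z of each of head_d, head_a in the frame of holder above 0.077 m) or (z of each of head_c, head_d in the frame of holder below 0.077 m and z of each of head_a, head_b in the frame of holder above 0.077 m) or (z of each of head_d, head_a in the frame of holder below 0.077 m and z of each of head_b, head_c in the frame of holder above 0.077 m)).
It fails at once if second pass: two neighbouring pins are pushed on (below 64.5 mm) while both others are still half in (not crisscross) ((z of each of head_a, head_b in the frame of holder below 0.0645 m and z of each of head_c, head_d in the frame of holder above 0.0645 m) or (z of each of head_b, head_c in the frame of holder below 0.0645 m and z of each of head_d, head_a in the frame of holder above 0.0645 m) or (z of each of head_c, head_d in the frame of holder below 0.0645 m and z of each of head_a, head_b in the frame of holder above 0.0645 m) or (z of each of head_d, head_a in the frame of holder below 0.0645 m and z of each of head_b, head_c in the frame of holder above 0.0645 m)).
It fails at once if the closed holder is touched by the robot (contact force between closed_holder and the arm above 1 N or contact force between closed_holder and the fingers above 1 N).
It also fails if it takes over 54 s, if anything falls off the work surface, if the arm or the gripper's body presses on something with over 40 N, if the wrist force passes 120 N, or if a joint passes its speed limit or range.

### The arm

A 6-joint arm with a two-finger parallel gripper is mounted at the origin on the work surface; the furniture and walls round the work are solid. World frame = base frame: x ahead of the robot, y to its left, z up, the work surface at z = 0. Lengths are in m, angles in rad, forces in N, time in s.
With the tool pointing down it reaches from about 0.3 to 0.875 m from the base axis. Payload 4.2 kg.
Tool frame: the origin (TCP) lies midway between the tips of the shut fingers; the grasp point (between the pads) lies manip.tcp_to_grasp behind it (manip.tcp_to_grasp is the distance from the TCP to the grasp point, in m); z points along the fingers, y is the line along which they close (so a half turn about z gives the same grasp; the last joint's range is limited). The gripper opens to 85 mm and grips with 20 to 120 N. Pads are 22 mm wide; open, the fingers measure 114 mm over their backs; the gripper's body (76 mm by 85 mm) begins 54 mm behind the grasp point. The pads swing forward as they close: fully open they stand 13 mm farther back than shut.
Start: joints at [-1.232, 0.32, 1.565, -0, 1.257, -0.02], TCP at [0.202, -0.538, 0.231] pointing down, gripper open.
Joint ranges: [-3.11, 3.11], [-0.84, 2.01], [0.21, 2.61], [-1.34, 4.49], [0.05, 2.63], [-2.56, 2.56]. Speed limits (rad/s): [2.57, 2.57, 3.14, 3.14, 3.14, 3.14].

### API

Orientations are given as a unit quaternion [x, y, z, w].
In Python, from bench import manip gives the robot as it stands.
- The arm moves only by the tool carry_out, never from a script. Its argument "moves" is a list of rows, each a list of 3 entries, a list of its own where there are three numbers: the turn, a rotation vector about the tool's x, y, z in degrees, then the shift along the tool's x, y, z in cm, then the finger opening in cm, from 0 to 8.54. In form: [[[wx, wy, wz], [tx, ty, tz], hand], ...]. A call has exactly 10 rows; each row is the pose to reach, as a shift and turn from the pose commanded when the call began, along the tool's axes at that moment; what a row does not reach only later rows make up. A row lasts 1/8 s, in which the tool goes at most 62.5 mm and 10.7 degrees, less where a joint would pass 70% of its speed; a pose out of reach is approached as far as the arm can. A call with a gripper value outside its range is refused whole. The fingers move at their own pace and stop on an object; "grip_force" is the grip in N (left out, the last holds). Time passes only in rows, so rows that repeat a pose let the fingers close, or fill a call up. It gives the time, the measured TCP pose, the force, the opening and the grip force at its end, in the units of the state.
- manip.sense(): the state, without advancing time (a new reading comes with each control period).
- manip.capture(name): name is "scene" or "side" or "wrist"; returns the picture (400x640x3 uint8, blue, green, red); there is no depth.
- manip.calibration(name): a dict with "K" (3x3 intrinsics, pixels), "extrinsics" (4x4, takes a point from camera to world coordinates). Camera axes: x right, y down, z forward; pixel columns grow to the right and rows downward; lengths in m; the calibration is good to about 2 mm. A picture is of the moment at which its call begins: read the wrist's pose just before it. calibration takes no time and is no camera call; for the wrist camera it gives the pose at the moment of the call.
- manip.close_job(): hands the job in; it is judged then, once.
Trained networks look in the newest picture that a camera, given by its name, has taken for a name from the list of things; names that differ only in an ending like _2 or _b are one class to them, and where a whole thing is asked for, a point or a joint stands for the part that bears it (a point fixed in the world has none). Each returns a list of dicts, best first, with "conf" (0 to 1); they miss things now and then, are a little off and sometimes report something else, mostly with a low value. They report only what shows in the picture. A call takes as long as a camera call.
- manip.silhouettes(label, camera): "mask" (400x640 bool, what is visible of it) and "xy" ([column, row] in pixels, amid what is visible of it).
- manip.landmark_of(label, camera): "xy" ([column, row] in pixels: a listed point, or the origin of a listed thing).
The state is a dict: "time": time; "joint_pos": joint angles; "joint_vel": joint speeds; "tau": joint torques, N m; "eef_pos": TCP position; "tool_rot": TCP orientation; "wrist_force": force on the tool from outside, world axes, zero at the start; "wrist_torque": the same for the moment, N m; "opening": finger opening in m; "gripper_force": force on a finger pad.
Only numpy, scipy, OpenCV 4.12 (cv2) and the standard library are available. Lean on these libraries where they do the work, as an engineer would, in place of code of your own. Each camera call takes 0.05 s, during which the arm holds its last target. There are 200 camera calls.

## Working session

There is one attempt and no reset: what is moved stays moved. The work goes in short steps, Python scripts to look and compute and a tool call to move; the robot and the scene stay as the last step left them, time stands still between calls to the robot, and variables do not carry over. Pictures are saved under pics/ and viewed, at most 10 in all, crops included, and the job is handed in when it is done.

Besides the shell and the picture viewer there is one more tool, called after ">>>" as name(argument=value, ...), one argument or row to a line, values as JSON. carry_out: Moves the arm, as the interface text tells. Its arguments: {"type":"object","properties":{"moves":{"type":"array","items":{"type":"array"}},"grip_force":{"type":"number"}},"required":["moves"]}

```bash
mkdir -p pics; cat > h.py <<'E'
import numpy as np, cv2
from bench import manip
E
python3 - <<'E'
from h import *
for c in ("scene","side"):
    im=manip.capture(c); cv2.imwrite(f"pics/{c}0.png",im)
    for l in ("holder","closed_holder","head_a"):
        for d in manip.landmark_of(l,c): print(c,l,np.round(d["xy"],1),round(d["conf"],2))
    k=manip.calibration(c); print(np.round(k["K"],1).tolist(),np.round(k["extrinsics"],3).tolist())
s=manip.sense(); print(s)
print(manip.tcp_to_grasp)
E
```

```text
scene holder [246.4 259.5] 0.86
scene closed_holder [334.7 209.5] 0.62
scene head_a [246.2 242.6] 0.69
scene head_a [282.3 224.1] 0.64
scene head_a [210.  224.6] 0.63
scene head_a [242.8 210. ] 0.53
[[381.2, 0.0, 315.9], [0.0, 381.2, 197.5], [0.0, 0.0, 1.0]] [[-0.745, -0.288, 0.602, -0.02], [-0.667, 0.335, -0.666, 0.59], [-0.01, -0.897, -0.441, 0.455], [0.0, 0.0, 0.0, 1.0]]
[[444.8, 0.0, 318.7], [0.0, 444.8, 199.2], [0.0, 0.0, 1.0]] [[-0.985, 0.065, -0.161, 0.665], [0.173, 0.438, -0.882, 0.867], [0.013, -0.897, -0.443, 0.516], [0.0, 0.0, 0.0, 1.0]]
{'time': 0.4, 'joint_pos': array([-1.23204006e+00,  3.19710371e-01,  1.56469275e+00,  1.99775124e-05,
        1.25742128e+00, -2.00121432e-02]), 'joint_vel': array([-0.00038928, -0.00047621,  0.00054488, -0.0013833 , -0.00239321,
       -0.00223261]), 'tau': array([-2.59961671e-04, -4.14948714e+01, -2.34101576e+01, -7.58197507e-05,
        2.13046740e-03,  1.96139962e-05]), 'eef_pos': array([ 0.2018703 , -0.53832081,  0.23119954]), 'tool_rot': array([ 9.83954295e-01,  1.78420660e-01, -9.00720992e-06, -1.15911767e-04]), 'wrist_force': array([ 0.02805978, -0.43773022, -0.4390993 ]), 'wrist_torque': array([ 0.01169363, -0.02752267, -0.05432097]), 'gripper_force': 0.0, 'opening': 0.08531982917874581}
0.0187
```

View pics/scene0.png

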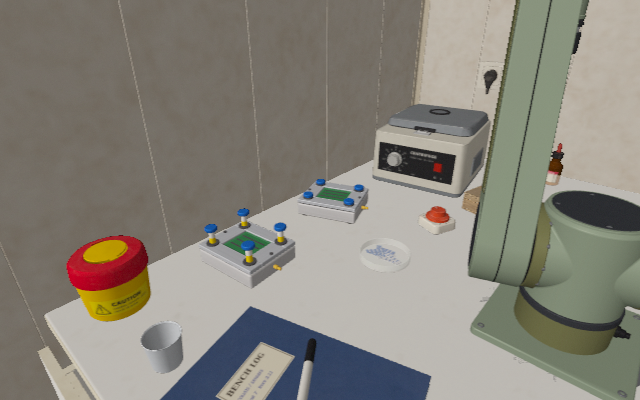

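View pics/side0.png

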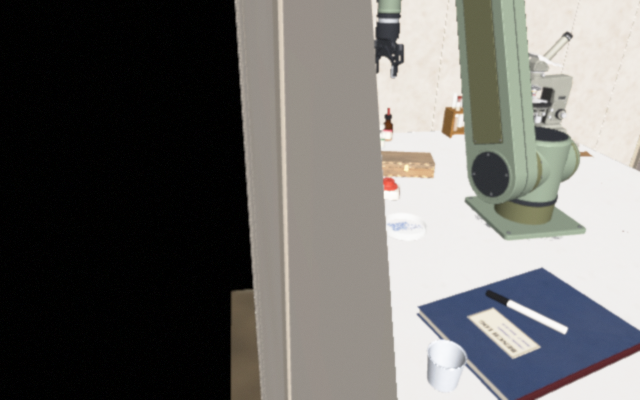

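The scene picture shows the open holder around (246,250), with its blue heads near (243,212), (211,229), (280,227) and (249,245). The closed holder is at (334,200). In the side view, a wall hides both holders.

```bash
cat >> h.py <<'E'
from scipy.optimize import least_squares
from scipy.spatial.transform import Rotation as R
def proj(c,P):
    k=manip.calibration(c) if isinstance(c,str) else c; E=np.array(k["extrinsics"]); K=np.array(k["K"])
    q=(np.asarray(P)-E[:3,3])@E[:3,:3]; q=q@K.T; return q[:,:2]/q[:,2:]
def ray(c,xy,z):
    k=manip.calibration(c) if isinstance(c,str) else c; E=np.array(k["extrinsics"]); K=np.array(k["K"])
    d=E[:3,:3]@np.linalg.solve(K,[*xy,1]); o=E[:3,3]; return o+d*(z-o[2])/d[2]
L=np.array([[-52,42],[52,42],[52,-42],[-52,-42]])/1000
def rel(P):
    "TCP-down goal P(world)-> shift in cm along tool axes"
    s=manip.sense(); return np.round(R.from_quat(s["tool_rot"]).inv().apply(np.array(P)-s["eef_pos"])*100,2)
E
python3 - <<'E'
from h import *
pts=[[246.2,242.6],[282.3,224.1],[210,224.6],[242.8,210]]
for p in pts: print(np.round(ray("scene",p,.0835),3))
for p in ([246.4,259.5],[334.7,209.5]): print(np.round(ray("scene",p,0),3))
for d in manip.silhouettes("head_a","scene"): print(np.round(d["xy"],1),d["conf"],d["mask"].sum())
E
```

```text
[0.459 0.247 0.084]
[0.458 0.159 0.084]
[0.563 0.252 0.084]
[0.563 0.173 0.084]
[0.517 0.209 0.   ]
[ 0.518 -0.076  0.   ]
[280.1 225.9] 0.57 107
[246.8 213. ] 0.56 122
[245.8 247.3] 0.52 165
[211.8 231.9] 0.48 169
```

```bash
python3 - <<'E'
from h import *
k=manip.calibration("wrist");s=manip.sense();E=k["extrinsics"];r=R.from_quat(s["tool_rot"])
print(r.inv().apply(E[:3,3]-s["eef_pos"]),"\n",r.as_matrix().T@E[:3,:3],k["K"])
print("centrifuge base",[np.round(ray("scene",p,0),2) for p in ([376,178],[468,200],[490,150])])
print(rel([.45,.2,.25]), r.as_matrix())
E
```

```text
[ 7.19291876e-02 -3.39887765e-05 -1.43537992e-01] 
 [[ 1.01707133e-03 -9.58583126e-01 -2.84811087e-01]
 [ 9.99999482e-01  9.85306843e-04  2.54808524e-04]
 [ 3.63711617e-05 -2.84811199e-01  9.58583632e-01]] [[291.93364965   0.         319.87488347]
 [  0.         291.93364965 198.32653253]
 [  0.           0.           1.        ]]
centrifuge base [array([ 0.55, -0.31,  0.  ]), array([ 0.29, -0.35,  0.  ]), array([ 0.39, -0.79, -0.  ])]
[ 49.16 -60.42  -1.87] [[ 9.36313263e-01  3.51165875e-01 -4.98577764e-05]
 [ 3.51165878e-01 -9.36313259e-01  8.67129895e-05]
 [-1.62318542e-05 -9.86988719e-05 -9.99999995e-01]]
```

>>> carry_out(
  moves=[
    [[0,0,0],[0,0,-6],0],
    [[0,0,0],[0,0,-12],0],
    [[0,0,0],[3.5,-4.3,-12],0],
    [[0,0,0],[7,-8.7,-12],0],
    [[0,0,0],[10.5,-13,-12],0],
    [[0,0,0],[14,-17.3,-12],0],
    [[0,0,0],[17.5,-21.7,-12],0],
    [[0,0,0],[21,-26,-12],0],
    [[0,0,0],[24.5,-30.4,-12],0],
    [[0,0,0],[28,-34.7,-12],0],
  ],
)

```text
time: 1.7
eef_pos: [0.3424, -0.1134, 0.3516]
tool_rot: [0.984, 0.178, 0.001, 0.0]
wrist_force: [1.3, 0.1, -0.3]
opening: 0.0001
gripper_force: 0.0
```

```bash
python3 - <<'E'
from h import *
s=manip.sense();print(s["time"],s["eef_pos"],s["tool_rot"],s["opening"],rel([.44,.18,.25]))
E
```

```text
1.7 [ 0.34236869 -0.1134393   0.35163217] [9.83992536e-01 1.78208248e-01 6.24265707e-04 3.46888882e-04] 8.747445721610655e-05 [ 19.42 -24.07  10.16]
```

>>> carry_out(
  moves=[
    [[0,0,0],[3.5,-4.3,0],0],
    [[0,0,0],[7,-8.7,0],0],
    [[0,0,0],[10.5,-13,2],0],
    [[0,0,0],[14,-17.3,4],0],
    [[0,0,0],[17.5,-21.7,7],0],
    [[0,0,0],[19.4,-24,10],0],
    [[0,0,0],[19.4,-24,10],0],
    [[0,0,0],[19.4,-24,10],0],
    [[0,0,0],[19.4,-24,10],0],
    [[0,0,0],[19.4,-24,10],0],
  ],
)

```text
time: 2.95
eef_pos: [0.4398, 0.1769, 0.2524]
tool_rot: [0.984, 0.178, 0.001, -0.0]
wrist_force: [0.7, 0.3, 0.9]
opening: -0.0002
gripper_force: 0.0
```

```bash
python3 - <<'E'
from h import *
k=manip.calibration("wrist");im=manip.capture("wrist"); cv2.imwrite("pics/w1.png",im)
for l in ("head_a","holder"):
  for d in manip.landmark_of(l,"wrist"): print(l,np.round(d["xy"],1),round(d["conf"],2),np.round(ray(k,d["xy"],.0835 if l[1]=='e' else 0),4))
s=manip.sense();print(s["time"],s["eef_pos"],s["joint_pos"],s["wrist_force"])
import pickle;pickle.dump(k,open("k1.pkl","wb"))
E
```

```text
head_a [288.5  40.5] 0.97 [0.5584 0.2536 0.0835]
head_a [340.1 170.6] 0.83 [0.4578 0.1602 0.0835]
head_a [370.1  66.1] 0.82 [0.5651 0.171  0.0835]
head_a [264.2 147. ] 0.59 [0.4531 0.245  0.0835]
holder [317.8 108.4] 0.59 [0.5105 0.2062 0.    ]
holder [515.2 176.6] 0.54 [ 0.5218 -0.0811  0.    ]
3.1 [0.43968735 0.17726042 0.25180298] [ 3.59040868e-01  1.45778532e-01  1.74662962e+00 -1.27505490e-04
  1.24819362e+00  1.57182792e+00] [ 0.41767395 -0.02237427 -0.00586023]
```

View pics/w1.png

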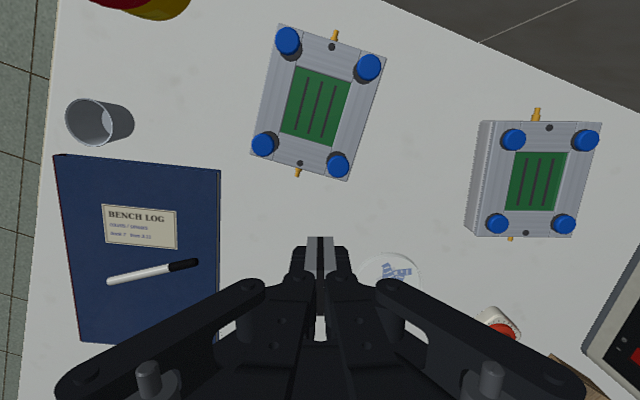

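The wrist view shows the open holder's heads at about (288,40), (370,66), (263,145) and (338,165). The closed holder is well to the right, at about (540,180).

```bash
cat > fit.py <<'E'
from h import *
import pickle
k=pickle.load(open("k1.pkl","rb")); im=cv2.imread("pics/w1.png").astype(int)
m=((im[...,0]>110)&(im[...,0]-im[...,2]>90)&(im[...,0]-im[...,1]>50)).astype(np.uint8)
n,_,st,ce=cv2.connectedComponentsWithStats(m)
px=[ce[np.argmin(np.hypot(*(ce-p).T))] for p in ([263,145],[288,40],[370,66],[338,165])]
px=np.array(px)
print(np.round(px,1).tolist(), [int(s) for s in st[1:,4] if s>100])
# assign a(-x,+y),b(+x,+y),c,d with x axis away from base
sc=np.array([[246.2,242.6],[210,224.6],[242.8,210],[282.3,224.1]])
def P(v):
    c,s=np.cos(v[2]),np.sin(v[2]); return np.c_[L@np.array([[c,s],[-s,c]])+v[:2],v[3:]]
ks=manip.calibration("scene")
def f(v,ws=0): 
    p=P(v); return np.r_[((proj(k,p-[0,0,.002])-px)).ravel(),ws*(proj(ks,p)-sc).ravel(),(v[3:]-.0835)/.0015]
for ws in (0,.3):
    r=least_squares(lambda v:f(v,ws),[.51,.208,0]+[.0835]*4,x_scale=.01)
    print(ws,np.round(r.x,4),np.round(r.fun,1)); print(np.round(P(r.x),4).tolist())
for l in P(r.x): print(rel([l[0],l[1],.12]))
E
python3 fit.py
```

```text
[[261.6, 144.4], [286.2, 39.5], [368.1, 66.2], [337.3, 165.9]] [462, 447, 352, 368, 353, 345, 289, 300]
0 [0.5098 0.2106 0.075  0.0836 0.0836 0.0835 0.0835] [ 0.2 -0.3 -0.1  0.2  0.1 -0.  -0.1  0.   0.   0.  -0.   0.  -0.  -0.
 -0.   0.   0.1  0.1 -0.   0. ]
[[0.4548, 0.2486, 0.0836], [0.5585, 0.2563, 0.0836], [0.5648, 0.1726, 0.0835], [0.4611, 0.1648, 0.0835]]
0.3 [0.5098 0.2105 0.0747 0.0838 0.0837 0.0834 0.0835] [ 0.2 -0.2 -0.1  0.2  0.1  0.  -0.1  0.   0.2  0.4 -0.1  0.4 -0.2 -0.1
 -1.   0.2  0.2  0.2 -0.   0. ]
[[0.4548, 0.2485, 0.0838], [0.5585, 0.2563, 0.0837], [0.5648, 0.1725, 0.0834], [0.4611, 0.1647, 0.0835]]
[ 3.9  -6.14 13.18]
[13.89 -3.24 13.19]
[11.54  4.83 13.19]
[ 1.55  1.92 13.18]
```

>>> carry_out(
  moves=[
    [[0,0,0],[2,-3,5],0],
    [[0,0,0],[3.9,-6.1,10],0],
    [[0,0,0],[3.9,-6.1,13.2],0],
    [[0,0,0],[3.9,-6.1,15],0],
    [[0,0,0],[3.9,-6.1,16],0],
    [[0,0,0],[3.9,-6.1,16.7],0],
    [[0,0,0],[3.9,-6.1,17.3],0],
    [[0,0,0],[3.9,-6.1,17.9],0],
    [[0,0,0],[3.9,-6.1,17.9],0],
    [[0,0,0],[3.9,-6.1,17.9],0],
  ],
)

```text
time: 4.35
eef_pos: [0.4548, 0.2485, 0.0722]
tool_rot: [0.984, 0.178, 0.0, -0.0]
wrist_force: [0.1, -0.7, 0.7]
opening: -0.0003
gripper_force: 0.0
```

```bash
python3 - <<'E'
from h import *
k=manip.calibration("wrist");im=manip.capture("wrist"); a=manip.capture("scene")[180:300,170:350]
cv2.imwrite("pics/p1.png",np.hstack([cv2.resize(im,(480,300)),cv2.resize(a,(320,300))[:, :320]]))
s=manip.sense();print(s["time"],s["eef_pos"],s["wrist_force"])
for p in ([.4548,.2485,.12],[.5648,.1725,.12],[.5648,.1725,.071]): print(rel(p))
E
```

```text
4.45 [0.45475363 0.24852235 0.07227736] [0.42478835 0.02350797 0.92160373]
[ 0.    0.   -4.77]
[ 7.64 10.98 -4.77]
[ 7.63 10.98  0.13]
```

View pics/p1.png

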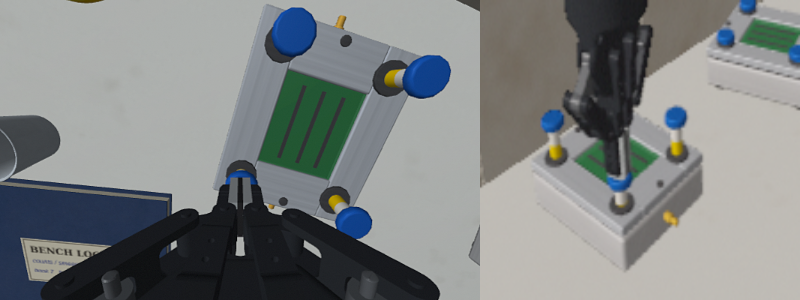

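Pin a (crop, about (620,190)) is half in: its yellow has gone and the white still shows. Next is c, diagonally opposite.

>>> carry_out(
  moves=[
    [[0,0,0],[0,0,-4],0],
    [[0,0,0],[2.5,3.7,-4.5],0],
    [[0,0,0],[5,7.4,-4.5],0],
    [[0,0,0],[7.6,11,-4.5],0],
    [[0,0,0],[7.6,11,-4],0],
    [[0,0,0],[7.6,11,-2.3],0],
    [[0,0,0],[7.6,11,-1.2],0],
    [[0,0,0],[7.6,11,-0.5],0],
    [[0,0,0],[7.6,11,0.1],0],
    [[0,0,0],[7.6,11,0.1],0],
  ],
)

```text
time: 5.7
eef_pos: [0.5645, 0.1724, 0.0709]
tool_rot: [0.984, 0.179, 0.0, 0.0]
wrist_force: [-0.7, 0.5, -0.7]
opening: -0.0002
gripper_force: 0.0
```

```bash
python3 - <<'E'
from h import *
s=manip.sense();print(s["time"],s["eef_pos"],s["wrist_force"])
for p in ([.5585,.2563,.071],[.4611,.1647,.071]): print(rel(p))
E
```

```text
5.7 [0.56454755 0.17243894 0.07093518] [-0.70245948  0.48906676 -0.6702086 ]
[ 2.38 -8.06 -0.01]
[-9.96 -2.91 -0.01]
```

Pin b next.

>>> carry_out(
  moves=[
    [[0,0,0],[0,0,-4],0],
    [[0,0,0],[0.8,-2.7,-4.5],0],
    [[0,0,0],[1.6,-5.4,-4.5],0],
    [[0,0,0],[2.4,-8.1,-4.5],0],
    [[0,0,0],[2.4,-8.1,-4],0],
    [[0,0,0],[2.4,-8.1,-2.3],0],
    [[0,0,0],[2.4,-8.1,-1.2],0],
    [[0,0,0],[2.4,-8.1,-0.5],0],
    [[0,0,0],[2.4,-8.1,0],0],
    [[0,0,0],[2.4,-8.1,0],0],
  ],
)

```text
time: 6.95
eef_pos: [0.5587, 0.2563, 0.0709]
tool_rot: [0.984, 0.178, 0.0, -0.0]
wrist_force: [0.1, -0.7, -0.3]
opening: -0.0004
gripper_force: 0.0
```

```bash
python3 - <<'E'
from h import *
s=manip.sense();print(s["time"],s["eef_pos"],s["wrist_force"])
print(rel([.4611,.1647,.071]))
E
```

```text
6.95 [0.55870548 0.25633972 0.07087676] [ 0.09641763 -0.69326544 -0.33649191]
[-12.35   5.16  -0.02]
```

>>> carry_out(
  moves=[
    [[0,0,0],[0,0,-4],0],
    [[0,0,0],[-4,1.7,-4.5],0],
    [[0,0,0],[-8,3.4,-4.5],0],
    [[0,0,0],[-12.3,5.2,-4.5],0],
    [[0,0,0],[-12.3,5.2,-4],0],
    [[0,0,0],[-12.3,5.2,-2.3],0],
    [[0,0,0],[-12.3,5.2,-1.2],0],
    [[0,0,0],[-12.3,5.2,-0.5],0],
    [[0,0,0],[-12.3,5.2,0],0],
    [[0,0,0],[-12.3,5.2,0],0],
  ],
)

```text
time: 8.2
eef_pos: [0.4616, 0.1646, 0.0709]
tool_rot: [0.984, 0.179, -0.0, 0.0]
wrist_force: [0.3, 0.5, -0.5]
opening: -0.0002
gripper_force: 0.0
```

>>> carry_out(
  moves=[
    [[0,0,0],[0,0,-4],0],
    [[0,0,0],[0,0,-8],0],
    [[0,0,0],[-3,0,-10],0],
    [[0,0,0],[-6,0,-10],0],
    [[0,0,0],[-6,0,-10],0],
    [[0,0,0],[-6,0,-10],0],
    [[0,0,0],[-6,0,-10],0],
    [[0,0,0],[-6,0,-10],0],
    [[0,0,0],[-6,0,-10],0],
    [[0,0,0],[-6,0,-10],0],
  ],
)

```text
time: 9.45
eef_pos: [0.4055, 0.1435, 0.1712]
tool_rot: [0.984, 0.178, -0.0, 0.0]
wrist_force: [-0.5, -0.2, 0.3]
opening: -0.0003
gripper_force: 0.0
```

```bash
python3 - <<'E'
from h import *
im=manip.capture("wrist"); a=manip.capture("scene")[180:300,170:330]
cv2.imwrite("pics/p2.png",np.hstack([im[:300,200:500],cv2.resize(a,(400,300),interpolation=cv2.INTER_CUBIC)]))
s=manip.sense();print(s["time"],s["eef_pos"],s["wrist_force"])
for p in [[0.4548, 0.2485], [0.5585, 0.2563], [0.5648, 0.1725], [0.4611, 0.1647]]: print(rel(p+[.055]))
E
```

```text
9.55 [0.40545933 0.14349206 0.17123452] [-0.20813191  1.04314095 -0.58566361]
[ 8.31 -8.1  11.62]
[18.29 -5.19 11.62]
[15.94  2.88 11.62]
[ 5.96 -0.03 11.62]
```

View pics/p2.png

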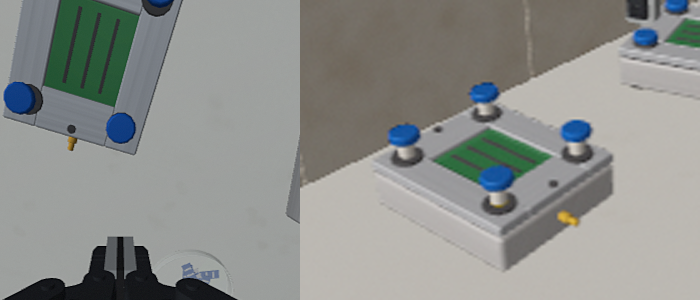

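The crop shows all four pins half in, with white stems and only a trace of yellow on a. Second pass, starting with a.

>>> carry_out(
  moves=[
    [[0,0,0],[2.8,-2.7,2],0],
    [[0,0,0],[5.6,-5.4,4],0],
    [[0,0,0],[8.3,-8.1,6],0],
    [[0,0,0],[8.3,-8.1,8],0],
    [[0,0,0],[8.3,-8.1,9.5],0],
    [[0,0,0],[8.3,-8.1,10.2],0],
    [[0,0,0],[8.3,-8.1,10.7],0],
    [[0,0,0],[8.3,-8.1,11.1],0],
    [[0,0,0],[8.3,-8.1,11.5],0],
    [[0,0,0],[8.3,-8.1,11.5],0],
  ],
)

```text
time: 10.8
eef_pos: [0.4554, 0.2485, 0.0562]
tool_rot: [0.984, 0.179, 0.001, -0.0]
wrist_force: [0.9, 0.7, 0.5]
opening: -0.0001
gripper_force: 0.0
```

>>> carry_out(
  moves=[
    [[0,0,0],[0,0,-4],0],
    [[0,0,0],[2.5,3.7,-4.5],0],
    [[0,0,0],[5,7.4,-4.5],0],
    [[0,0,0],[7.6,11,-4.5],0],
    [[0,0,0],[7.6,11,-4],0],
    [[0,0,0],[7.6,11,-2.3],0],
    [[0,0,0],[7.6,11,-1.2],0],
    [[0,0,0],[7.6,11,-0.5],0],
    [[0,0,0],[7.6,11,0],0],
    [[0,0,0],[7.6,11,0],0],
  ],
)

```text
time: 12.05
eef_pos: [0.5645, 0.1726, 0.0563]
tool_rot: [0.984, 0.179, 0.0, -0.0]
wrist_force: [0.8, -0.3, 0.0]
opening: 0.0
gripper_force: 0.0
```

>>> carry_out(
  moves=[
    [[0,0,0],[0,0,-4],0],
    [[0,0,0],[0.8,-2.7,-4.5],0],
    [[0,0,0],[1.6,-5.4,-4.5],0],
    [[0,0,0],[2.4,-8.1,-4.5],0],
    [[0,0,0],[2.4,-8.1,-4],0],
    [[0,0,0],[2.4,-8.1,-2.3],0],
    [[0,0,0],[2.4,-8.1,-1.2],0],
    [[0,0,0],[2.4,-8.1,-0.5],0],
    [[0,0,0],[2.4,-8.1,0],0],
    [[0,0,0],[2.4,-8.1,0],0],
  ],
)

```text
time: 13.3
eef_pos: [0.5589, 0.2562, 0.0562]
tool_rot: [0.984, 0.178, 0.0, -0.0]
wrist_force: [0.3, 0.3, -0.3]
opening: -0.0
gripper_force: 0.0
```

>>> carry_out(
  moves=[
    [[0,0,0],[0,0,-4],0],
    [[0,0,0],[-4,1.7,-4.5],0],
    [[0,0,0],[-8,3.4,-4.5],0],
    [[0,0,0],[-12.3,5.2,-4.5],0],
    [[0,0,0],[-12.3,5.2,-4],0],
    [[0,0,0],[-12.3,5.2,-2.3],0],
    [[0,0,0],[-12.3,5.2,-1.2],0],
    [[0,0,0],[-12.3,5.2,-0.5],0],
    [[0,0,0],[-12.3,5.2,0],0],
    [[0,0,0],[-12.3,5.2,0],0],
  ],
)

```text
time: 14.55
eef_pos: [0.4618, 0.1648, 0.056]
tool_rot: [0.984, 0.178, 0.0, -0.0]
wrist_force: [1.4, -0.1, 1.0]
opening: 0.0001
gripper_force: 0.3
```

>>> carry_out(
  moves=[
    [[0,0,0],[0,0,-4],0],
    [[0,0,0],[0,0,-8],0],
    [[0,0,0],[-3,0,-11],0],
    [[0,0,0],[-6,0,-12],0],
    [[0,0,0],[-6,0,-12],0],
    [[0,0,0],[-6,0,-12],0],
    [[0,0,0],[-6,0,-12],0],
    [[0,0,0],[-6,0,-12],0],
    [[0,0,0],[-6,0,-12],0],
    [[0,0,0],[-6,0,-12],0],
  ],
)

```text
time: 15.8
eef_pos: [0.4055, 0.1435, 0.1761]
tool_rot: [0.984, 0.178, -0.0, 0.0]
wrist_force: [0.2, -0.1, -0.2]
opening: -0.0002
gripper_force: 0.0
```

```bash
python3 - <<'E'
from h import *
im=manip.capture("wrist"); a=manip.capture("scene")[180:300,170:330]
cv2.imwrite("pics/p3.png",np.hstack([im[:300,200:500],cv2.resize(a,(400,300),interpolation=cv2.INTER_CUBIC)]))
s=manip.sense();print(s["time"],s["eef_pos"],s["wrist_force"])
E
```

```text
15.9 [0.40548797 0.14349236 0.17622994] [0.72650327 0.68881634 0.79289082]
```

View pics/p3.png

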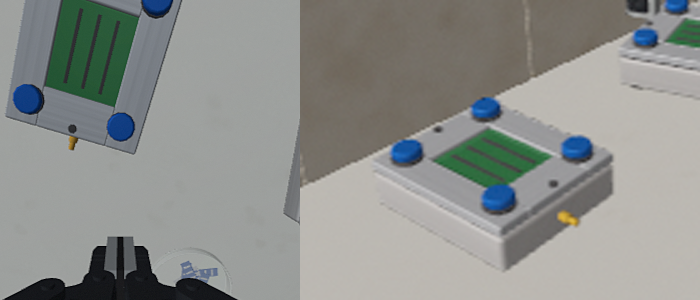

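The crop shows all four heads resting on their collars, and the robot is clear of everything.

```bash
python3 -c "
from bench import manip
print(manip.close_job())"
```

```text
the job is handed in; nothing more can be done
None
```

All four pins were pushed halfway and then fully home, crisscross (a, c, b, d) in both passes; the final picture shows every head on its collar, the closed holder was not touched, and the job is handed in (no verdict was returned).

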